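# Switch on a soldering station and click its temperature dial up to 12 o'clock

### The job

Get the soldering station on the modelling bench ready for work: switch it on by pressing down the raised near half of its rocker switch, and with a fingertip turn its knurled temperature dial clockwise, click by click, until the pointer clicks in at 12 o'clock (the long mark, straight up the sloping panel), without clicking past it. This is all fingertip work: do not grip the dial between the fingers, do not lift or shove the station, and leave the things standing around it where they are.

Things in the scene. Friction and masses are not known exactly. Their poses are not given: they have to be found in the camera images.
- station: Soldering station, a light-grey console case 160 mm deep (x), 150 wide (y), 40 high in front, 70 at the rear, about 2.4 kg, loose on rubber feet (a sideways push of about 10 N may slide it). Origin: centre of its underside; x from front to rear, y to its left, z up. Its dark sloping panel, dial on the right, rocker on the left, rises 15.3 deg from x = -80, z = 40 to x = 30, z = 70 mm.
- dial_top (a point): Centre of the dial's top, 20 mm above the panel. The point's z is the dial's axis, square to the panel (leaning 15.3 deg to the station's front). The dial is a black knurled knob, 44 mm across its ribs, 20 mm high, its lowest 4.5 mm a 50 mm skirt, with metal cap and white pointer. Nothing on the panel within 30 mm of its rim. About 1.5 N along the rim takes it over a click.
- dial_mid (a point): Point on the dial's axis half-way up, 10 mm above the panel (same axes as dial_top).
- dial_pointer (a point): Outer end of the white pointer line, at the dial's top edge, 22 mm from the axis.
- dial (a joint): Dial angle in rad, growing clockwise seen from above: 0 points to 9 o'clock (panel's left), 1.571 to 12 o'clock (the long mark, towards the rear), 3.142 to 3 o'clock. It clicks in at every hour, 0.524 rad apart; half-way between two hours it tips over and drops into the next by itself. It starts at 10 or 11 o'clock (0.524 or 1.047, within 0.08).
- rocker (a joint): Angle of the rocker switch in rad: 0 is off (near half raised), 0.30 is on (near half down). It snaps over half-way and stays; about 2.5 N at its near end takes it over.
- rocker_pivot (a point): Middle of the rocker's paddle, on its pivot line (which runs along the station's y), 6.5 mm above the panel. The black paddle is 33 mm long (up the slope) by 25 mm wide and slightly hollow.
- rocker_near (a point): Point to press, on the top of the rocker's near half, 13 mm from the pivot line and 3.5 mm from its near end. Off, it stands about 10 mm above the panel, on, about 6 mm.
- flux_tin: Small round tin of flux, bare metal, 40 mm across and 24 mm high, standing on the station's flat rear top. Origin: centre of its underside. A bystander.
- tip_cleaner: Round steel tip-cleaner tin filled with brass shavings, 74 mm across, 34 mm high, left of the station. Origin: centre of its underside. A bystander.
- iron_stand: Iron stand: dark steel base 110 x 75 x 16 mm with a sponge and a sloping coil guard that carries the soldering iron, its black handle rising to 135 mm, right of the station. Origin: centre of its underside. A bystander.
- solder_reel: Reel of solder standing on its flange, 55 mm across, 38 mm high, behind the station. Origin: centre of its underside. A bystander.
- tweezers: Steel tweezers lying flat in front of the station, about 130 x 12 x 8 mm. Origin: underside, near the middle. A bystander.
- paint_a: Olive paint dropper bottle, 25 mm across, 75 mm high, far to the left. Origin: centre of its underside. A bystander.
- paint_b: Brown paint dropper bottle, 25 mm across, 75 mm high, far to the left. Origin: centre of its underside. A bystander.
- knife: Round-handled hobby knife lying flat far to the right, about 130 mm long, 10 mm thick. Origin: underside, near the middle. A bystander.
Mind the look-alikes: they are no part of the job. Leave any green or purple look-alike of the station alone.

How it is judged:
At the end, for the whole second after the job is handed in: The rocker is over to on (past 0.27 rad), the dial rests clicked in at 12 o'clock (within 0.1 rad), the station stands flat within 30 mm of where it was, and every bystander is within 30 mm of where it was (the tin on top within 45 mm, and upright) (value of joint rocker above 0.27 rad and value of joint dial between 1.471 and 1.671 rad and velocity of joint dial between -0.3 and 0.3 rad/s and distance of each of station, tip_cleaner, iron_stand, solder_reel, tweezers, paint_a, paint_b, knife from where it was at the start of the episode below 0.03 m and angle between station's own z axis and vertical below 0.05 rad and linear speed of station below 0.01 m/s and distance of flux_tin from where it was at the start of the episode below 0.045 m and angle between flux_tin's own z axis and vertical below 0.3 rad); the robot touches nothing.
It fails at once if the dial is turned past 12 o'clock so that it clicks over towards 1 o'clock (value of joint dial above 1.901 rad).
It fails at once if the dial is gripped between the fingers (contact force between the fingers and dial above 0.5 N and distance between the grasp point and dial_mid below 0.024 m).
It fails at once if the station is lifted or tipped (10 mm, 0.15 rad) or shoved more than 30 mm (height (world z) of station above 0.01 m or angle between station's own z axis and vertical above 0.15 rad or distance of station from where it was at the start of the episode above 0.03 m).
It fails at once if a bystander is moved more than 30 mm (the tin on the station 45 mm) (distance of any of tip_cleaner, iron_stand, solder_reel, tweezers, paint_a, paint_b, knife from where it was at the start of the episode above 0.03 m or distance of flux_tin from where it was at the start of the episode above 0.045 m).
It also fails if it takes over 61 s, if anything falls off the work surface, if the arm or the gripper's body presses on something with over 40 N, if the wrist force passes 120 N, or if a joint passes its speed limit or range.

### The arm

A 7-joint arm with a two-finger parallel gripper is mounted at the origin on the work surface. World frame = base frame: x ahead of the robot, y to its left, z up, the work surface at z = 0. Lengths are in m, angles in rad, forces in N, time in s.
With the tool pointing down it reaches from about 0.4 to 0.85 m from the base axis. Payload 10.4 kg.
Tool frame: the origin (TCP) lies on the mounting face of the last link; the fingertips stand r.tips_ahead ahead of it and the grasp point (between the pads) lies 164 mm ahead of it (r.tips_ahead is the distance from the TCP to the fingertips, in m); z points along the fingers, y is the line along which they close (so a half turn about z gives the same grasp; the last joint's range is limited). The gripper opens to 87 mm and grips with 3 to 60 N. Pads are 19 mm wide; open, the fingers measure 117 mm over their backs; the gripper's body (75 mm by 190 mm) begins 51 mm behind the grasp point.
Start: joints at [1.219, 0.332, -0.065, 1.46, 0.022, 1.35, -0.088], TCP at [0.202, -0.592, 0.405] pointing down, gripper open.
Joint ranges: [-2.6, 2.6], [-0.5, 2.12], [-1.47, 1.34], [0.16, 2.42], [-1.27, 4.41], [0.06, 2.06], [-2.6, 2.6]. Speed limits (rad/s): [2.22, 2.22, 2.79, 2.79, 3.14, 3.14, 3.14].

### API

Orientations are given as a unit quaternion [x, y, z, w].
In Python, from bench import telemetry, imaging, job, r gives the robot as it stands.
- The arm moves only by the tool move_arm, never from a script. Its argument "steps" is a list of rows, each an object of numbers: "dx", "dy", "dz": the shift along the tool's x, y, z in cm; "spin": the turn about the tool's z in rad. In form: [{"dx": .., "dy": .., "dz": .., "spin": ..}, ...]. A call has 1 to 12 rows; each row shifts and turns the commanded pose from where the row before left it, along the tool's axes as they then stand; what a row does not reach is not made up. A row lasts 1/10 s, in which the tool goes at most 50 mm and 8.59 degrees, less where a joint would pass 70% of its speed; a pose out of reach is approached as far as the arm can. A call with a gripper value outside its range is refused whole. "claw" is the finger opening in cm, from 0 to 8.7, set as the call begins (left out, the last holds). The fingers move at their own pace and stop on an object; "squeeze" is the grip in N (left out, the last holds). Time passes only in rows, so rows that do not move let the fingers close. It gives the time, the measured TCP pose, the force, the opening and the grip force at its end, in the units of the state.
- telemetry.read_state(): the state, without advancing time (a new reading comes with each control period).
- imaging.camera(name): name is "side" or "top" or "wrist"; returns a dict with "img" (400x640x3 uint8, red, green, blue), "camera_matrix" (3x3 intrinsics, pixels), "D" ([k1, k2, p1, p2, k3] as OpenCV has them; the pictures are not rectified), "R" (3x3) and "t" (3): a world point X has camera coordinates R X + t. Camera axes: x right, y down, z forward; pixel columns grow to the right and rows downward; lengths in m; the calibration is good to about 2 mm. A picture is of the moment at which its call begins. There is no depth.
- job.close_job(): hands the job in; it is judged then, once.
The state is a dict: "time": time; "joint_positions": joint angles; "joint_vel": joint speeds; "joint_torque": joint torques, N m; "ee_pos": TCP position; "eef_rot": TCP orientation; "ft_force": force on the tool from outside, world axes, zero at the start; "torque": the same for the moment, N m; "width": finger opening in m; "grip_force": force on a finger pad.
Only numpy, scipy, OpenCV 4.12 (cv2) and the standard library are available. Lean on these libraries where they do the work, as an engineer would, in place of code of your own. Each camera call takes 0.05 s, during which the arm holds its last target. There are 200 camera calls.

## Working session

There is one attempt and no reset: what is moved stays moved. The work goes in short steps, Python scripts to look and compute and a tool call to move; the robot and the scene stay as the last step left them, time stands still between calls to the robot, and variables do not carry over. Pictures are saved under pics/ and viewed, at most 10 in all, crops included, and the job is handed in when it is done.

Besides the shell and the picture viewer there is one more tool, called after "Request:" as name([rows], argument=value, ...), one row to a line, values as JSON. move_arm: Moves the arm, as the interface text tells. Its arguments: {"type":"object","properties":{"steps":{"type":"array","items":{"type":"object","properties":{"dx":{"type":"number"},"dy":{"type":"number"},"dz":{"type":"number"},"spin":{"type":"number"}}}},"claw":{"type":"number"},"squeeze":{"type":"number"}},"required":["steps"]}

```bash
mkdir -p pics; ls; python3 - <<'E'
from bench import telemetry, imaging, job, r
import cv2
s=telemetry.read_state();print({k:s[k] for k in('time','ee_pos','eef_rot','width')},r.tips_ahead)
for n in('side','top'):
    c=imaging.camera(n);cv2.imwrite(f'pics/{n}0.png',c['img'][:,:,::-1]);print(n,c['camera_matrix'],c['D'],c['R'],c['t'])
E
```

```text
pics
{'time': 0.0, 'ee_pos': array([ 0.20176661, -0.59139989,  0.40396443]), 'eef_rot': array([ 9.86514726e-01,  1.63671014e-01, -1.55344113e-04, -6.85543114e-04]), 'width': 0.08698123028831325} 0.1822
side [[491.49663329   0.         324.13586653]
 [  0.         491.49663329 195.32988896]
 [  0.           0.           1.        ]] [-0.10123331  0.          0.          0.          0.        ] [[-0.92488993 -0.37993078  0.01520604]
 [-0.29901233  0.70203695 -0.6463248 ]
 [ 0.23488348 -0.60232609 -0.76291089]] [0.47879441 0.21078067 1.25460739]
top [[475.28841039   0.         322.7771136 ]
 [  0.         475.28841039 200.50026373]
 [  0.           0.           1.        ]] [-0.09692723  0.          0.          0.          0.        ] [[-5.03535269e-03 -9.99987302e-01  2.02380019e-04]
 [-9.76935059e-01  4.87607022e-03 -2.13480948e-01]
 [ 2.13477250e-01 -1.27266400e-03 -9.76947206e-01]] [-1.03393132e-03  5.19792539e-01  1.29833023e+00]
```

View pics/side0.png

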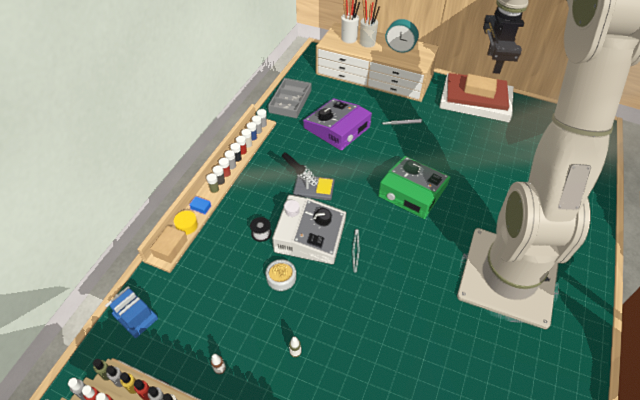

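View pics/top0.png

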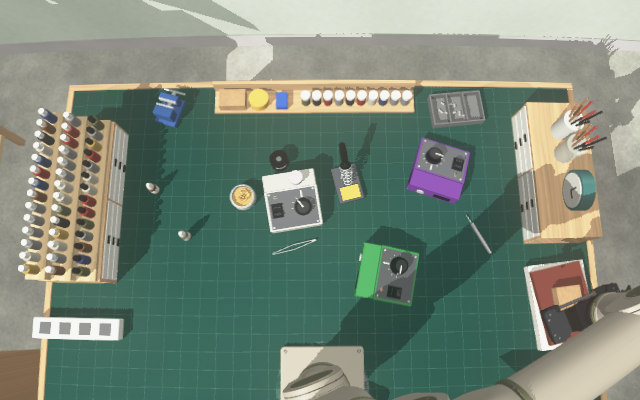

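```bash
cat > h.py <<'E'
import numpy as np,cv2
from scipy.spatial.transform import Rotation as Ro
from bench import telemetry, imaging
def ray(c,px):
    u=cv2.undistortPoints(np.array([[px]],float),c['camera_matrix'],np.array(c['D']))[0,0]
    R=np.array(c['R']);o=-R.T@np.array(c['t']);d=R.T@np.array([*u,1.]);return o,d/np.linalg.norm(d)
def plane(c,px,z):
    o,d=ray(c,px);return o+d*(z-o[2])/d[2]
def tri(a,b):
    A=np.zeros((3,3));v=np.zeros(3)
    for o,d in(a,b):
        P=np.eye(3)-np.outer(d,d);A+=P;v+=P@o
    x=np.linalg.solve(A,v);return x,[np.linalg.norm((np.eye(3)-np.outer(d,d))@(x-o)) for o,d in(a,b)]
def proj(c,X):
    return cv2.projectPoints(np.array(X,float).reshape(-1,3),cv2.Rodrigues(np.array(c['R']))[0],np.array(c['t']),c['camera_matrix'],np.array(c['D']))[0][:,0]
def tool(X):  # world point -> tool frame cm
    s=telemetry.read_state();return Ro.from_quat(s['eef_rot']).inv().apply(np.array(X)-s['ee_pos'])*100
E
python3 - <<'E'
from h import *
t=imaging.camera('top');s=imaging.camera('side')
for a,b in(((303,205),(321,216)),((278,210),(315,240))):
    X=tri(ray(t,a),ray(s,b));print(X,tool(X[0]))
w=imaging.camera('wrist');R=np.array(w['R']);o=-R.T@np.array(w['t'])
print(tool(o),tool(o+R[2])-tool(o),w['camera_matrix'])
E
```

```text
(array([0.50565773, 0.05237783, 0.064703  ]), [np.float64(0.00047933036457888735), np.float64(0.0004793303645788393)]) [ 49.54918286 -51.09662076  33.99635372]
(array([0.49291272, 0.12368044, 0.05600511]), [np.float64(8.54539913825062e-05), np.float64(8.545399138250572e-05)]) [ 50.64524306 -58.25578821  34.87183754]
[ 7.59880611 -0.03992237  2.06575547] [-2.77490836e+01  1.64427920e-02  9.60728270e+01] [[330.51309539   0.         316.23894846]
 [  0.         330.51309539 199.98947343]
 [  0.           0.           1.        ]]
```

Request:
move_arm([
  {"dx": 3.6, "dy": -3},
  {"dx": 3.6, "dy": -3},
  {"dx": 3.6, "dy": -3},
  {"dx": 3.6, "dy": -3},
  {"dx": 3.6, "dy": -3},
  {"dx": 3.6, "dy": -3},
  {"dx": 3.6, "dy": -3},
  {"dx": 3.6, "dy": -3},
  {"dx": 3.6, "dy": -3},
  {"dx": 3.6, "dy": -3},
  {"dx": 3.6, "dy": -3},
  {"dx": 3.6, "dy": -3},
], claw=0)

```text
$.steps[0]: bad value
```

Request:
move_arm([
  {"dx": 1, "dy": -4, "spin": 0.08},
  {"dx": 1, "dy": -4, "spin": 0.08},
  {"dy": -4, "spin": 0.08},
  {"dy": -4, "spin": 0.08},
  {"dy": -4},
  {},
])

```text
$.steps[0]: bad value
```

```bash
python3 - <<'E'
from h import *
s=telemetry.read_state();print(s['time'],s['ee_pos'],s['ft_force'],Ro.from_quat(s['eef_rot']).as_matrix().round(3))
w=imaging.camera('wrist');cv2.imwrite('pics/w1.png',w['img'][:,:,::-1])
E
```

```text
0.25 [ 0.20182466 -0.59146026  0.40440487] [0.73498471 0.34981673 0.37587018] [[ 0.946  0.323 -0.   ]
 [ 0.323 -0.946  0.001]
 [-0.    -0.001 -1.   ]]
```

Request:
move_arm([
  {"dx": 3.6, "dy": -3, "dz": 0, "spin": 0},
  {"dx": 3.6, "dy": -3, "dz": 0, "spin": 0},
  {"dx": 3.6, "dy": -3, "dz": 0, "spin": 0},
  {"dx": 3.6, "dy": -3, "dz": 0, "spin": 0},
  {"dx": 3.6, "dy": -3, "dz": 0, "spin": 0},
  {"dx": 3.6, "dy": -3, "dz": 0, "spin": 0},
  {"dx": 3.6, "dy": -3, "dz": 0, "spin": 0},
  {"dx": 3.6, "dy": -3, "dz": 0, "spin": 0},
  {"dx": 3.6, "dy": -3, "dz": 0, "spin": 0},
  {"dx": 3.6, "dy": -3, "dz": 0, "spin": 0},
  {"dx": 3.6, "dy": -3, "dz": 0, "spin": 0},
  {"dx": 3.6, "dy": -3, "dz": 0, "spin": 0},
], claw=0)

```text
time: 1.5
ee_pos: [0.495, -0.1095, 0.405]
eef_rot: [0.987, 0.163, 0.0, 0.0]
ft_force: [1.4, -1.8, -0.1]
width: 0.0027
grip_force: 0.0
```

Request:
move_arm([
  {"dx": 0.6, "dy": -3.8, "dz": 0, "spin": 0},
  {"dx": 0.6, "dy": -3.8, "dz": 0, "spin": 0},
  {"dx": 0.6, "dy": -3.8, "dz": 0, "spin": 0},
  {"dx": 0.6, "dy": -3.8, "dz": 0, "spin": 0},
  {"dx": 0.6, "dy": -3.8, "dz": 0, "spin": 0},
  {"dx": 0, "dy": 0, "dz": 0, "spin": 0.08},
  {"dx": 0, "dy": 0, "dz": 0, "spin": 0.08},
  {"dx": 0, "dy": 0, "dz": 0, "spin": 0.08},
  {"dx": 0, "dy": 0, "dz": 0, "spin": 0.08},
])

```text
time: 2.4
ee_pos: [0.4614, 0.0783, 0.4048]
eef_rot: [1.0, 0.003, 0.0, 0.0]
ft_force: [-0.2, 0.3, -0.6]
width: 0.0004
grip_force: 0.0
```

```bash
python3 - <<'E'
from h import *
s=telemetry.read_state();print(s['time'],s['ee_pos'],s['ft_force'],Ro.from_quat(s['eef_rot']).as_matrix().round(3))
w=imaging.camera('wrist');cv2.imwrite('pics/w1.png',w['img'][:,:,::-1])
E
```

```text
2.4 [0.46139331 0.07828016 0.40479035] [-0.18478048  0.30521711 -0.62015143] [[ 1.     0.006  0.   ]
 [ 0.006 -1.    -0.   ]
 [ 0.     0.    -1.   ]]
```

View pics/w1.png

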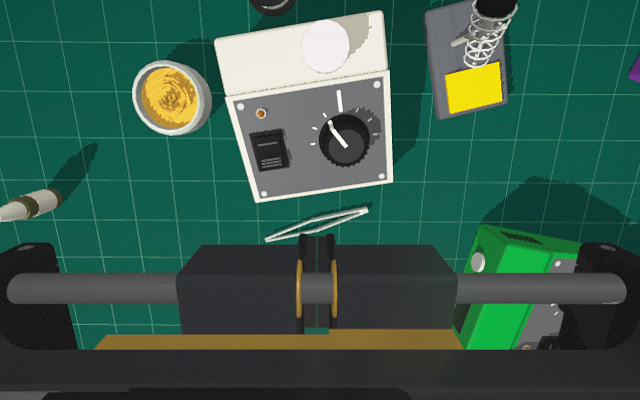

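The wrist view shows the station: rocker at (270,150), dial at about (345,140) with its pointer end at (331,124), long mark at (340,100), panel corners at (257,202), (393,182), (388,70), (228,97).

```bash
python3 - <<'E'
from h import *
from scipy.spatial.transform import Rotation as Ro
w=imaging.camera('wrist');t=imaging.camera('top')
fr=[plane(w,p,.04) for p in((257,202),(393,182))];re=[plane(w,p,.07) for p in((228,97),(388,70))]
for p in fr+re: print(p)
yl=(fr[0]-fr[1]);print(np.linalg.norm(yl),np.linalg.norm(re[0]-re[1]))
yaw=np.arctan2(-yl[0],yl[1]);yaw2=np.arctan2(*((re[1]-re[0])[[0]][0],(re[0]-re[1])[1]));print(yaw,yaw2)
x=np.array([np.cos(yaw),np.sin(yaw),0])
c1=(fr[0]+fr[1])/2+.08*x;c2=(re[0]+re[1])/2-.03*x;print(c1,c2)
g=w['img'].astype(int)
# dark blobs: dial & rocker
m=((g.max(2)<48)).astype(np.uint8);m[200:]=0
n,l,st,ce=cv2.connectedComponentsWithStats(m)
for i in range(1,n):
    if st[i,4]>300: print(st[i],ce[i])
wm=((g.min(2)>190)).astype(np.uint8);n,l,st,ce=cv2.connectedComponentsWithStats(wm[60:190,225:395])
for i in range(1,n):
    if st[i,4]>3: print('w',st[i][:2]+[225,60],st[i][2:],ce[i]+[225,60])
cv2.imwrite('pics/w1c.png',cv2.resize(w['img'][60:210,220:400,::-1],None,fx=4,fy=4,interpolation=cv2.INTER_CUBIC)[:600,:720])
E
```

```text
[0.43566238 0.14262871 0.04      ]
[ 0.45804155 -0.00358909  0.04      ]
[0.54382495 0.15849798 0.07      ]
[0.56686566 0.01472538 0.07      ]
0.14792048580527545 0.14560712965389008
0.15187511424595423 0.15890679258700605
[0.52593109 0.08162316 0.04      ] [0.52569063 0.08207292 0.07      ]
[248   0  46  17 448] [270.57366071   6.48660714]
[475   0  41  17 542] [493.96125461   6.72509225]
[ 319  114   51   53 1014] [343.3678501 134.5739645]
[250 129  39  43 899] [269.5650723  148.45717464]
w [225  60] [ 168  130 5755] [299.43301477  90.09400521]
w [373  81] [ 7  7 36] [376.02777778  83.66666667]
w [336  90] [ 6 22 81] [338.7654321  100.69135802]
w [237 104] [ 6  7 34] [239.58823529 106.67647059]
w [256 109] [4 7 9] [256.88888889 111.44444444]
w [263 110] [2 3 4] [263.5 111. ]
w [323 113] [3 4 8] [323.875 114.75 ]
w [328 120] [ 3  5 10] [329.  121.9]
w [312 127] [ 5  3 10] [314.2 128. ]
w [330 127] [17 21 92] [338.2826087  137.08695652]
w [311 143] [4 2 8] [312.5 143.5]
w [379 173] [ 5  6 21] [381.23809524 175.38095238]
```

View pics/w1c.png

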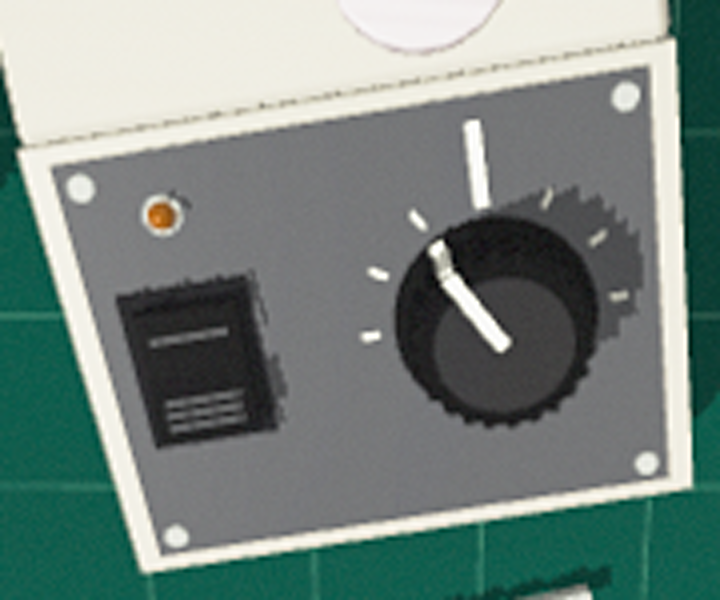

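```bash
cat >> h.py <<'E'
S0=np.array([.5258,.0818,0]);RS=Ro.from_euler('z',.155).as_matrix()
RP=RS@Ro.from_euler('y',-np.radians(15.255)).as_matrix()  # panel axes: up slope, left, normal
P0=S0+RS@np.array([-.08,0,.04])
def onpanel(c,px,h):
    o,d=ray(c,px);n=RP[:,2];return RP.T@(o+d*((P0+h*n-o)@n)/(d@n)-P0)*1000
E
python3 - <<'E'
from h import *
w=imaging.camera('wrist')
f=lambda x,y:(220+(x+.5)/4-.5,60+(y+.5)/4-.5)
for n,p,h in(('tick9',(371,336),0),('tick3',(620,296),0),('tick12in',(482,205),0),('tick12out',(472,122),0),('cap',(505,343),.02),('ptr',(437,245),.02),('ptrin',(503,347),.02),('rk NL',(158,446),.0095),('rk NR',(276,428),.0095),('rk FL',(118,298),.0035),('rk FR',(248,280),.0035)):
    print(n,onpanel(w,f(*p),h).round(1))
E
```

```text
tick9 [56.9  4.7 -0. ]
tick3 [ 57.8 -57.    0. ]
tick12in [ 85.1 -25.8  -0. ]
tick12out [104.4 -25.4  -0. ]
cap [ 58.3 -26.4  20. ]
ptr [ 83.8 -13.5  20. ]
ptrin [ 57.3 -25.9  20. ]
rk NL [40.  61.1  9.5]
rk NR [40.3 31.3  9.5]
rk FL [77.  62.9  3.5]
rk FR [76.7 31.5  3.5]
```

```bash
cat >> h.py <<'E'
def tipmove(u,v,h,ox=0,oy=0): # tip to panel point, offset in station axes (m); prints tool-frame move cm
    X=P0+RP@np.array([u,v,h])/1000+RS@np.array([ox,oy,0]);s=telemetry.read_state()
    print('tip target',X.round(4),'move cm',tool(X+[0,0,.1822]).round(2),'F',np.round(s['ft_force'],1),'t',s['time'])
E
python3 - <<'E'
from h import *
tipmove(48.5,46.7,10,-.0095)
tipmove(57.5,-26,11)
E
```

```text
tip target [0.4738 0.1209 0.0624] move cm [ 1.28 -4.27 16.02] F [ 0.8 -0.2 -0.1] t 2.6
tip target [0.5027 0.0519 0.0657] move cm [ 4.1   2.67 15.68] F [ 0.8 -0.2 -0.1] t 2.6
```

Request:
move_arm([
  {"dx": 0.65, "dy": -2.15, "dz": 2.5, "spin": 0},
  {"dx": 0.65, "dy": -2.15, "dz": 2.5, "spin": 0},
  {"dx": 0, "dy": 0, "dz": 3.5, "spin": 0},
  {"dx": 0, "dy": 0, "dz": 3, "spin": 0},
  {"dx": 0, "dy": 0, "dz": 1, "spin": 0},
  {"dx": 0, "dy": 0, "dz": 0, "spin": -0.075},
  {"dx": 0, "dy": 0, "dz": 0, "spin": -0.075},
  {"dx": 0, "dy": 0, "dz": 0, "spin": 0},
  {"dx": 0, "dy": 0, "dz": 0, "spin": 0},
])

```text
time: 3.5
ee_pos: [0.4744, 0.1212, 0.2805]
eef_rot: [0.997, 0.078, 0.001, 0.0]
ft_force: [-0.2, 0.2, -0.5]
width: 0.0001
grip_force: 0.0
```

```bash
python3 - <<'E'
from h import *
tipmove(48.5,46.7,10,-.0095)
w=imaging.camera('wrist');cv2.imwrite('pics/w2.png',w['img'][:,:,::-1])
s=telemetry.read_state();print(Ro.from_quat(s['eef_rot']).as_matrix().round(3))
tip=s['ee_pos']-[0,0,.1822]
print(proj(w,tip),proj(w,P0+RP@np.array([45.5,46.7,10])/1000))
E
```

```text
tip target [0.4738 0.1209 0.0624] move cm [-0.07  0.02  3.59] F [-0.2  0.2 -0.5] t 3.5
[[ 0.988  0.156  0.001]
 [ 0.156 -0.988 -0.   ]
 [ 0.001  0.    -1.   ]]
[[316.72054565 253.0026327 ]] [[316.92903722 219.57591325]]
```

View pics/w2.png

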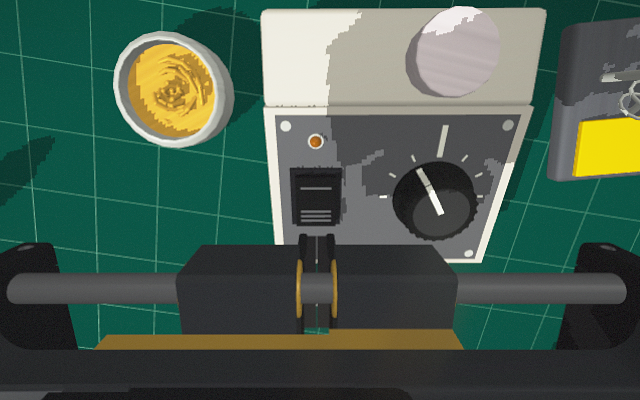

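The paddle's near end lies at (316,224), and the closed tips (300–334, rear edge row 235) are lined up with it. Descending.

Request:
move_arm([
  {"dx": 0, "dy": 0, "dz": 1.6, "spin": 0},
  {"dx": 0, "dy": 0, "dz": 1.2, "spin": 0},
  {"dx": 0, "dy": 0, "dz": 0.5, "spin": 0},
  {"dx": 0, "dy": 0, "dz": 0.1, "spin": 0},
  {"dx": 0, "dy": 0, "dz": 0.1, "spin": 0},
  {"dx": 0, "dy": 0, "dz": 0.1, "spin": 0},
  {"dx": 0, "dy": 0, "dz": 0, "spin": 0},
])

```text
time: 4.25
ee_pos: [0.4743, 0.1214, 0.2441]
eef_rot: [0.997, 0.079, 0.0, 0.0]
ft_force: [-0.3, 0.3, 0.3]
width: 0.0004
grip_force: 0.0
```

Request:
move_arm([
  {"dx": 0, "dy": 0, "dz": 0.1, "spin": 0},
  {"dx": 0, "dy": 0, "dz": 0.1, "spin": 0},
  {"dx": 0, "dy": 0, "dz": 0.1, "spin": 0},
  {"dx": 0, "dy": 0, "dz": 0, "spin": 0},
])

```text
time: 4.65
ee_pos: [0.4743, 0.1214, 0.241]
eef_rot: [0.997, 0.079, 0.0, 0.0]
ft_force: [-0.3, -0.6, 4.0]
width: 0.0002
grip_force: 2.3
```

Request:
move_arm([
  {"dx": 0, "dy": 0, "dz": 0.1, "spin": 0},
  {"dx": 0, "dy": 0, "dz": 0.1, "spin": 0},
  {"dx": 0, "dy": 0, "dz": 0, "spin": 0},
])

```text
time: 4.95
ee_pos: [0.4745, 0.1216, 0.2403]
eef_rot: [0.997, 0.079, 0.0, 0.001]
ft_force: [-8.8, -2.8, 23.4]
width: 0.0006
grip_force: 12.2
```

Request:
move_arm([
  {"dx": 0, "dy": 0, "dz": -0.3, "spin": 0},
  {"dx": 0, "dy": 0, "dz": -1.5, "spin": 0},
  {"dx": 0, "dy": 0, "dz": -2.4, "spin": 0},
  {"dx": 0, "dy": 0, "dz": 0, "spin": 0},
])

```text
time: 5.35
ee_pos: [0.475, 0.1219, 0.2839]
eef_rot: [0.997, 0.079, 0.002, -0.0]
ft_force: [-0.3, -0.4, 1.3]
width: 0.0004
grip_force: 0.0
```

```bash
python3 - <<'E'
from h import *
w=imaging.camera('wrist');cv2.imwrite('pics/w3.png',cv2.resize(w['img'][90:270,250:520,::-1],None,fx=2.9,fy=2.9,interpolation=cv2.INTER_CUBIC))
tipmove(57.5,-26,11)
E
```

```text
tip target [0.5027 0.0519 0.0657] move cm [1.66 7.32 3.47] F [ 0.6 -0.1  0.4] t 5.4
```

View pics/w3.png

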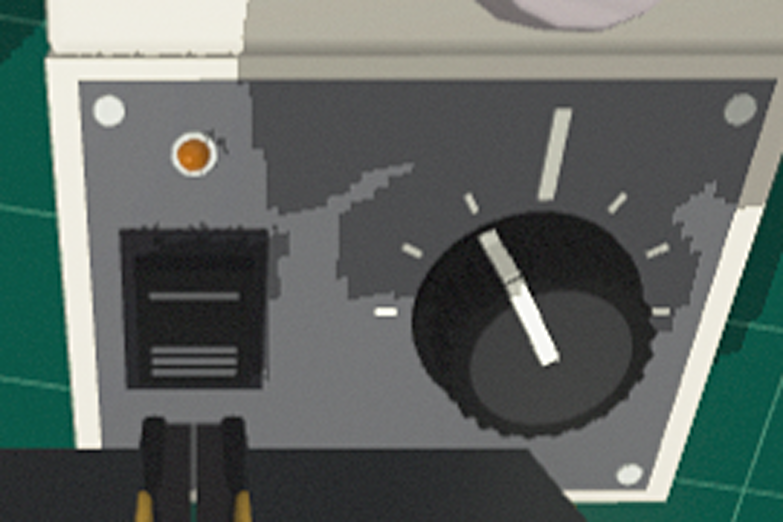

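The gap between rocker marks shrank from 23 to 18 px (far line now crop row 296, near lines 348–374): the rocker is over to on. The dial still points at 11 (pointer end at crop (488,235)), so one click is needed.

```bash
python3 - <<'E'
from h import *
w=imaging.camera('wrist');f=lambda x,y:(250+(x+.5)/2.9-.5,90+(y+.5)/2.9-.5)
for p in((385,312),(661,312),(547,198),(570,110)): print(onpanel(w,f(*p),0).round(1))
tipmove(52,11,11);tipmove(52,11,40)
E
```

```text
[56.4  4.3 -0. ]
[ 56.6 -57.5  -0. ]
[ 84.2 -26.6   0. ]
[103.3 -27.4  -0. ]
tip target [0.4918 0.0876 0.0643] move cm [1.19 3.6  3.5 ] F [ 0.2  0.2 -1.3] t 5.45
tip target [0.4842 0.0864 0.0923] move cm [0.43 3.6  0.7 ] F [ 0.2  0.2 -1.3] t 5.45
```

Request:
move_arm([
  {"dx": 0.6, "dy": 1.8, "dz": 0, "spin": 0},
  {"dx": 0.6, "dy": 1.8, "dz": 0, "spin": 0},
  {"dx": 0, "dy": 0, "dz": 1.5, "spin": 0},
  {"dx": 0, "dy": 0, "dz": 1.3, "spin": 0},
  {"dx": 0, "dy": 0, "dz": 0.7, "spin": 0},
  {"dx": 0, "dy": 0, "dz": 0, "spin": 0},
])

```text
time: 6.05
ee_pos: [0.4907, 0.0883, 0.2441]
eef_rot: [0.997, 0.08, -0.001, -0.0]
ft_force: [0.6, -0.1, -0.7]
width: 0.0005
grip_force: 0.0
```

Request:
move_arm([
  {"dx": 0, "dy": 0.1, "dz": 0, "spin": 0},
  {"dx": 0, "dy": 0.1, "dz": 0, "spin": 0},
  {"dx": 0, "dy": 0, "dz": 0, "spin": 0},
])

```text
time: 6.35
ee_pos: [0.4921, 0.0856, 0.2462]
eef_rot: [0.997, 0.079, 0.0, 0.0]
ft_force: [0.5, 0.6, 0.3]
width: 0.0008
grip_force: 0.0
```

Request:
move_arm([
  {"dx": 0, "dy": 0.1, "dz": 0, "spin": 0},
  {"dx": 0, "dy": 0.1, "dz": 0, "spin": 0},
  {"dx": 0, "dy": 0, "dz": 0, "spin": 0},
])

```text
time: 6.65
ee_pos: [0.4923, 0.0835, 0.2458]
eef_rot: [0.997, 0.079, 0.0, 0.0]
ft_force: [-0.9, -0.9, 0.0]
width: 0.0002
grip_force: 0.0
```

Request:
move_arm([
  {"dx": 0, "dy": 0.1, "dz": 0, "spin": 0},
  {"dx": 0, "dy": 0, "dz": 0, "spin": 0},
])

```text
time: 6.85
ee_pos: [0.4925, 0.0826, 0.2457]
eef_rot: [0.997, 0.079, 0.0, 0.0]
ft_force: [-0.2, -0.2, 0.4]
width: 0.0002
grip_force: 0.0
```

Request:
move_arm([
  {"dx": 0, "dy": 0.1, "dz": 0, "spin": 0},
  {"dx": 0, "dy": 0, "dz": 0, "spin": 0},
])

```text
time: 7.05
ee_pos: [0.4926, 0.0816, 0.2457]
eef_rot: [0.997, 0.079, 0.0, 0.0]
ft_force: [0.5, -0.2, -0.3]
width: 0.0003
grip_force: 0.0
```

Request:
move_arm([
  {"dx": 0, "dy": 0.1, "dz": 0, "spin": 0},
  {"dx": 0, "dy": 0, "dz": 0, "spin": 0},
])

```text
time: 7.25
ee_pos: [0.4927, 0.081, 0.2457]
eef_rot: [0.997, 0.079, 0.0, -0.0]
ft_force: [-0.9, 1.4, -0.1]
width: 0.0004
grip_force: 0.7
```

Request:
move_arm([
  {"dx": 0, "dy": 0.05, "dz": 0, "spin": 0},
  {"dx": 0, "dy": 0, "dz": 0, "spin": 0},
])

```text
time: 7.45
ee_pos: [0.4928, 0.0808, 0.2458]
eef_rot: [0.997, 0.08, 0.0, -0.0]
ft_force: [-0.8, 4.6, 0.3]
width: 0.0004
grip_force: 2.0
```

Request:
move_arm([
  {"dx": 0.1, "dy": 0, "dz": -0.03, "spin": 0},
  {"dx": 0.1, "dy": 0, "dz": -0.03, "spin": 0},
  {"dx": 0.1, "dy": 0, "dz": -0.03, "spin": 0},
  {"dx": 0, "dy": 0, "dz": 0, "spin": 0},
])

```text
time: 7.85
ee_pos: [0.4958, 0.0811, 0.2466]
eef_rot: [0.997, 0.079, -0.0, -0.0]
ft_force: [-1.7, 4.8, -0.2]
width: 0.0005
grip_force: 2.6
```

```bash
cat > d.py <<'E'
from h import *
import sys
w=imaging.camera('wrist');a,b=proj(w,[P0+RP@np.array([56.6,-26.6,10])/1000,P0+RP@np.array([105,-26.6,0])/1000]);print(a,b)
x0=int(max(0,a[0]-100));y0=int(max(0,a[1]-90));g=w['img'][y0:y0+150,x0:x0+200].astype(int)
cv2.imwrite(sys.argv[1],cv2.resize(g.astype(np.uint8)[:,:,::-1],None,fx=4,fy=4,interpolation=cv2.INTER_CUBIC))
m=(g.min(2)>120).astype(np.uint8);n,l,st,ce=cv2.connectedComponentsWithStats(m)
for i in range(1,n):
    if 15<st[i,4]<600:
        p=np.argwhere(l==i)[:,::-1]+[x0,y0];h=.02
        q=np.array([onpanel(w,k.astype(float),h)[:2] for k in p])-[56.6,-26.6]
        if np.hypot(*q.mean(0))<22:
            vv=np.linalg.svd(q-q.mean(0))[2][0];vv*=np.sign(vv@q.mean(0))
            print('px',ce[i]+[x0,y0],st[i,4],'line dir dial rad',1.571-np.arctan2(vv[1],vv[0]),'mean',q.mean(0).round(1))
E
python3 d.py pics/d1.png
```

```text
[374.49011393 249.96678383] [381.05698445 158.50568619]
px [366.59633028 237.22018349] 109 line dir dial rad 1.1473565544443871 mean [16.2  6.8]
```

View pics/d1.png

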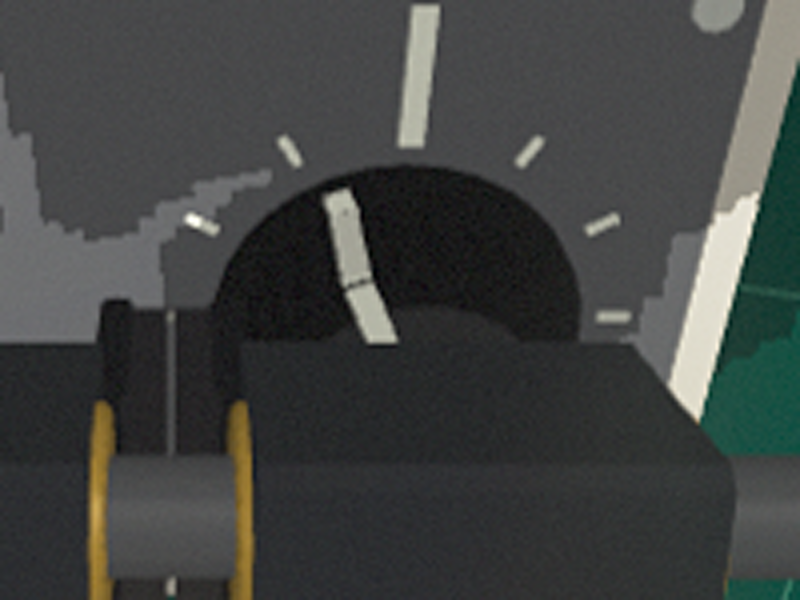

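Request:
move_arm([
  {"dx": 0.1, "dy": 0, "dz": -0.03, "spin": 0},
  {"dx": 0.1, "dy": 0, "dz": -0.03, "spin": 0},
  {"dx": 0, "dy": 0, "dz": 0, "spin": 0},
])

```text
time: 8.2
ee_pos: [0.4978, 0.0814, 0.2472]
eef_rot: [0.997, 0.079, 0.0, -0.0]
ft_force: [-0.3, 5.5, -0.7]
width: 0.0003
grip_force: 2.6
```

```bash
python3 d.py pics/d2.png
```

```text
[374.03772296 253.14705447] [380.49051934 162.70253691]
px [369.10588235 238.47058824] 85 line dir dial rad 1.2395606049229144 mean [17.7  5.5]
```

The finger touches the dial's left rim (crop (225,310)) and the pointer (crop (340,195)) has begun turning; continuing in small steps.

Request:
move_arm([
  {"dx": 0.1, "dy": 0, "dz": -0.03, "spin": 0},
  {"dx": 0.1, "dy": 0, "dz": -0.03, "spin": 0},
  {"dx": 0, "dy": 0, "dz": 0, "spin": 0},
])

```text
time: 8.55
ee_pos: [0.5, 0.0817, 0.2479]
eef_rot: [0.997, 0.079, 0.0, -0.0]
ft_force: [0.6, 4.2, -1.5]
width: 0.0004
grip_force: 2.5
```

```bash
python3 d.py pics/d3.png
```

```text
[373.57204393 256.51942378] [379.90800859 167.14293858]
px [372.55737705 240.        ] 61 line dir dial rad 1.299217226565677 mean [19.1  3.8]
```

Request:
move_arm([
  {"dx": 0, "dy": -0.5, "dz": 0, "spin": 0},
  {"dx": 0, "dy": -1, "dz": 0, "spin": 0},
  {"dx": 0, "dy": 0, "dz": -2, "spin": 0},
  {"dx": 0, "dy": -1, "dz": -3, "spin": 0},
  {"dx": -2, "dy": 0, "dz": -2, "spin": 0},
  {"dx": 0, "dy": 0, "dz": 0, "spin": 0},
])

```text
time: 9.2
ee_pos: [0.4754, 0.1039, 0.3203]
eef_rot: [0.997, 0.08, 0.002, 0.001]
ft_force: [0.8, -0.4, 0.8]
width: 0.0
grip_force: 0.0
```

```bash
python3 d.py pics/d4.png
```

```text
[392.75330648 187.98674518] [398.7470036  118.92943614]
px [397.1302521  174.53781513] 238 line dir dial rad 1.4529538141139706 mean [15.8  1. ]
```

View pics/d4.png

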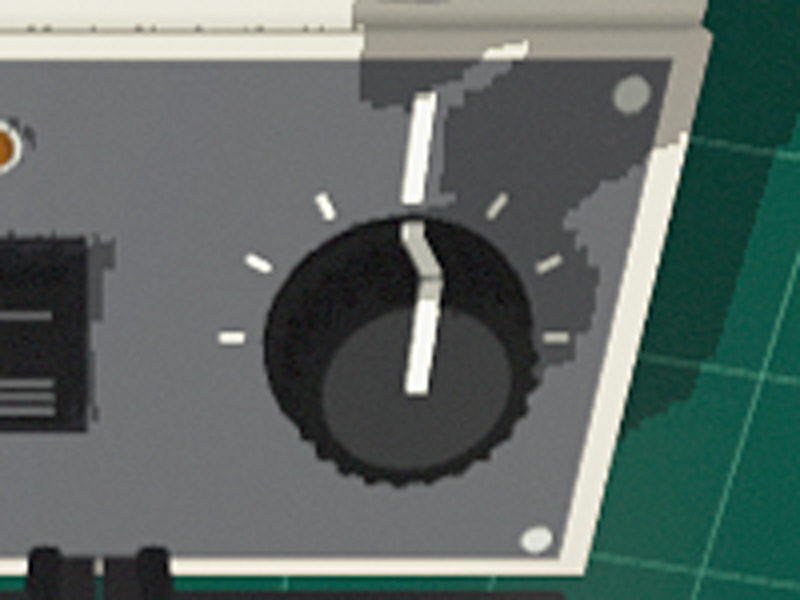

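The pointer on the cap (crop (416,392) to (430,285)) runs parallel to the long mark, so the dial is clicked in at 12. The rocker stays on and the arm is clear of everything.

```bash
python3 -c "
from bench import job;print(job.close_job())"
```

```text
the job is handed in; nothing more can be done
None
```

I handed the job in with the rocker pressed to on and the dial turned one click, from 11 to 12 o'clock; the last wrist picture shows both, but the judge returned no verdict.

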